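# Lock the abrasion tester's turntable

### The arm

A 7-joint arm with a two-finger parallel gripper is mounted at the origin on the work surface. World frame = base frame: x ahead of the robot, y to its left, z up, the work surface at z = 0. Lengths are in m, angles in rad, forces in N, time in s.
With the tool pointing down it reaches from about 0.4 to 0.875 m from the base axis. Payload 6.5 kg.
Tool frame: the origin (TCP) lies on the centre line of the jaws, within the pads' length; the fingertips stand ahead of it and the grasp point (between the pads) lies 11 mm behind it (arm.finger_overhang is the z of the fingertips in the tool frame, in m); z points along the fingers, y is the direction in which the jaws open and shut (so a half turn about z gives the same grasp; the last joint's range is limited). The gripper opens to 88 mm and grips with 3 to 60 N. Pads are 18 mm wide; open, the fingers measure 123 mm over their backs; the gripper's body (75 mm by 187 mm) begins 45 mm behind the grasp point.
Start: joints at [1.111, 0.536, -0.004, 1.538, 0.003, 1.067, -0.071], TCP at [0.249, -0.6, 0.247] pointing down, gripper open.
Joint ranges: [-2.7, 2.7], [-0.37, 2.16], [-1.27, 1.26], [0.24, 2.4], [-1.31, 4.45], [0.19, 1.91], [-2.76, 2.76]. Speed limits (rad/s): [2.39, 2.39, 3.14, 3.14, 3.14, 3.14, 3.14].

### API

Orientations are given as [roll, pitch, yaw] about the fixed x, y, z axes, in that order (R = Rz(yaw) Ry(pitch) Rx(roll)).
In Python, from cell import readout, capture, get_calibration, finish_job, arm gives the robot as it stands.
- The arm moves only by the tool send_rows, never from a script. Its argument "moves" is a list of rows, each a list of 3 entries, a list of its own where there are three numbers: the opening in per cent of the stroke, from 0 (shut) to 100 (fully open), then the shift along the tool's x, y, z in mm, then the turn, a rotation vector about the tool's x, y, z in degrees. A call has 1 to 8 rows; each row shifts and turns the commanded pose from where the row before left it, along the tool's axes as they then stand; what a row does not reach is not made up. A row lasts 1/10 s, in which the tool goes at most 50 mm and 8.59 degrees, less where a joint would pass 70% of its speed; a pose out of reach is approached as far as the arm can. A call with a gripper value outside its range is refused whole. The fingers move at their own pace and stop on an object; "newtons" is the grip in N (left out, the last holds). Time passes only in rows, so rows that do not move let the fingers close. It gives the time, the measured TCP pose, the force and the opening at its end, in the units of the state.
- readout.get_state(): the state, without advancing time (a new reading comes with each control period).
- capture(name): name is "side" or "top" or "wrist"; returns (picture, depth): 384x512x3 uint8, red, green, blue; 384x512 float32, m along the optical axis (not along the pixel's ray), 0 where there is no reading.
- get_calibration(name): a dict with "mtx" (3x3 intrinsics, pixels), "R" (3x3) and "t" (3): a world point X has camera coordinates R X + t. Camera axes: x right, y down, z forward; pixel columns grow to the right and rows downward; lengths in m; the calibration is good to about 2 mm. The wrist camera is an equidistant fisheye: a pixel r from the principal point sees the ray r / f radians off the axis. A picture is of the moment at which its call begins: read the wrist's pose just before it. get_calibration takes no time and is no camera call; for the wrist camera it gives the pose at the moment of the call.
- finish_job(): hands the job in, once; it reports no verdict.
The state is a dict: "t": time; "q": joint angles; "joint_vel": joint speeds; "joint_torque": joint torques, N m; "eef_pos": TCP position; "tcp_rot": TCP orientation; "force": force on the tool from outside, world axes, zero at the start; "wrist_torque": the same for the moment, N m; "opening": finger opening in m.
Only numpy, scipy, OpenCV 4.12 (cv2) and the standard library are available. Lean on these libraries where they do the work, as an engineer would, in place of code of your own. Each camera call takes 0.05 s, during which the arm holds its last target. There are 200 camera calls.

### The job

Lock the tester's turntable: with a fingertip against its red posts, turn the blue slotted disc until the slot lines up with the steel lock bar, then push the bar by its orange tab through the slot and fully home against the yellow stop. Push only: the bar stays down in its guide and is never lifted, and the weight, the jar and the rubber wheel standing around are left alone. Finish with the hand clear.

Things in the scene. Friction and masses are not known exactly. Their poses are not given: they have to be found in the camera images.
- station: Fixed white turntable station of an abrasion tester: a plate 400 x 170 x 26 mm with a dark red mat. Origin on the bench surface under the disc's axis; z up, +x the way the bar is pushed (plate from x = -290 to +110 mm, y = +-85 mm). Guide, disc slot, bar and keeper lie on its line y = 0. Its frame is 'the station frame' below; heights z are above the bench.
- guide (a point): Middle of the guide's floor at its end next to the disc (x = -50 mm, z = 34 mm in the station frame). The guide is an open-topped black channel from here back to x = -255 mm, with side walls up to z = 46 mm, 19 mm clear between them, 31 mm over their outsides. The bar lies in it.
- keeper (a point): Middle of the yellow stop wall's face at the keeper's floor (x = 80 mm, z = 33 mm in the station frame). The keeper is an open-topped aluminium pocket beyond the disc, x = 52 to 80 mm, 23 mm clear between its walls, 39 mm over them, walls up to z = 50 mm, the stop wall (12 mm thick) up to z = 54 mm.
- disc (a joint): Angle (rad) of the disc about its upright axis, anticlockwise from above. At 0 and at 3.14 (either will do) the slot is in line with the bar; at 1.57 it lies square across. Limits -0.4, 3.54; starts at 0.5 to 2.64. Turns stiffly (0.1 N m, some 3.5 N at a post), stays where left. Within about 0.06 rad of line the bar passes; its round nose straightens a slightly skewed disc.
- slot (a point): Point on the disc's axis at the level of its top face (z = 53 mm). Its x axis runs along the slot. The disc is 90 mm across, blue on top; the slot is a straight open-topped channel 22 mm wide right across its middle, its floor at z = 33.5 mm.
- post_a (a point): Centre of the top (z = 83 mm) of one of the two upright red posts fixed on the disc, 13 mm diameter, 30 mm tall above the disc's top face, 30 mm from the axis on the disc's own +y side (square to the slot).
- post_b (a point): Centre of the top of the other red post, the same, 30 mm from the axis on the disc's own -y side.
- bar: The loose steel lock bar lying in the guide, about 0.33 kg, 165 mm long, 16 mm wide and 16 mm tall, round-nosed. Origin at the centre of its underside; its x runs along it to the nose, along the station's +x. Home, its origin is at about x = -2.5 mm in the station's frame, z = 33.5 mm; at the start it is 140 to 156 mm short of that. It slides with about 2 N of friction.
- bar_nose (a point): Tip of the bar's nose at half its height; fully home it touches the yellow stop (x = 80 mm in the station's frame).
- bar_tab (a point): Middle of the back face (the face to push, looking to the bar's -x) of the orange upright tab at the bar's tail: 12 mm thick along the bar, 30 mm wide, rising from the bar's top to 46 mm above its underside (z = 50 to 80 mm); this point is 34 mm above the underside, in the plane of the bar's tail end.
- weight: Loose brass knobbed weight, 40 mm diameter, 54 mm tall, standing on the bench beside the station; leave alone. Origin at the centre of its underside.
- jar: Loose amber jar, 52 mm diameter, 70 mm tall, standing on the bench; leave alone. Origin at the centre of its underside.
- wheel: Loose black rubber abrading wheel, a ring of 52 mm diameter, 13 mm thick, lying on the bench; leave alone. Origin at the centre of its underside.
Things that resemble listed ones, but are neither listed nor needed, are in the scene too. Of the things that look like the bar, the smallest one is meant.

How it is judged:
On the way, in this order (a step that is already met when the one before it is completed fails the run):
1. the disc's slot is lined up with the bar (angle between the x axis of slot and the x axis of station, either way round below 0.12 rad), for 0.2 s.
2. the bar is through the slot and home at the stop (x of bar_nose in the frame of station above 0.074 m and y of bar_nose in the frame of station between -0.006 and 0.006 m and y of bar_tab in the frame of station between -0.006 and 0.006 m and z of bar in the frame of station between 0.029 and 0.039 m and angle between bar's own z axis and vertical below 0.08 rad), for 0.2 s.
At the end, for the whole second after the job is handed in: The slot is within 0.12 rad of the bar's line; the bar lies flat in guide, slot and keeper with its nose within 6 mm of the yellow stop and 6 mm of the centre line; bar and disc are at rest; weight, jar and wheel are within 20 mm of where they stood, upright (all of step 2 and angle between the x axis of slot and the x axis of station, either way round below 0.12 rad and linear speed of bar below 0.02 m/s and velocity of joint disc between -0.05 and 0.05 rad/s and distance of each of weight, jar, wheel from where it was at the start of the episode below 0.02 m and angle between each of weight, jar, wheel's own z axis and vertical below 0.2 rad); the robot touches nothing.
It fails at once if the bar is lifted (more than 10 mm) or tipped (more than 0.2 rad) out of its guide (z of bar in the frame of station above 0.044 m or angle between bar's own z axis and vertical above 0.2 rad).
It fails at once if the weight, jar or wheel is moved more than 20 mm or tipped over (distance of any of weight, jar, wheel from where it was at the start of the episode above 0.02 m or angle between any of weight, jar, wheel's own z axis and vertical above 0.3 rad).
It also fails if it takes over 48 s, if anything falls off the work surface, if the arm or the gripper's body presses on something with over 40 N, if the wrist force passes 120 N, or if a joint passes its speed limit or range.

## Working session

There is one attempt and no reset: what is moved stays moved. The work goes in short steps, Python scripts to look and compute and a tool call to move; the robot and the scene stay as the last step left them, time stands still between calls to the robot, and variables do not carry over. Pictures are saved under pics/ and viewed, about 8 in all and at most 12, crops included, and the job is handed in when it is done.

Besides the shell and the picture viewer there is one more tool, called after ">>>" in YAML: its name, and indented under it one key for each argument. send_rows: Moves the arm, as the interface text tells. Its arguments: {"type":"object","properties":{"moves":{"type":"array","items":{"type":"array"}},"newtons":{"type":"number"}},"required":["moves"]}

```bash
mkdir -p pics; ls; python3 - <<'E'
from cell import readout, capture, get_calibration, arm
import cv2,numpy as np
s=readout.get_state(); print({k:np.round(v,3) for k,v in s.items()}); print(arm.finger_overhang)
for n in('top','side'):
    im,d=capture(n); np.savez(f'pics/{n}.npz',im=im,d=d); cv2.imwrite(f'pics/{n}1.png',im[:,:,::-1])
    c=get_calibration(n); print(n,c)
E
```

```text
pics
{'t': np.float64(0.0), 'q': array([ 1.111,  0.537, -0.004,  1.539,  0.003,  1.067, -0.071]), 'joint_vel': array([ 0.001,  0.002, -0.001,  0.001,  0.   , -0.   , -0.001]), 'joint_torque': array([-1.0000e-03, -5.7098e+01,  9.9100e-01, -2.5160e+01, -5.6000e-02,
        1.8000e-02,  0.0000e+00]), 'eef_pos': array([ 0.249, -0.6  ,  0.246]), 'tcp_rot': array([-3.14 ,  0.   ,  0.394]), 'force': array([-0.022, -0.167, -0.358]), 'wrist_torque': array([ 0.005, -0.02 ,  0.061]), 'opening': np.float64(0.088)}
0.008
top {'mtx': array([[445.12833962,   0.        , 255.53666963],
       [  0.        , 445.12833962, 184.99634671],
       [  0.        ,   0.        ,   1.        ]]), 'R': array([[-0.02332072, -0.99961094, -0.015301  ],
       [-0.99550393,  0.02462493, -0.09146336],
       [ 0.09180456,  0.01309921, -0.99569088]]), 't': array([0.0272861 , 0.48641682, 1.16849329])}
side {'mtx': array([[350.67759912,   0.        , 260.23712288],
       [  0.        , 350.67759912, 192.29365784],
       [  0.        ,   0.        ,   1.        ]]), 'R': array([[-0.99812258, -0.06074097, -0.00786403],
       [-0.0238037 ,  0.50300756, -0.86395415],
       [ 0.05643308, -0.86214496, -0.50350907]]), 't': array([0.49053015, 0.06622338, 0.87361567])}
```

View pics/top1.png

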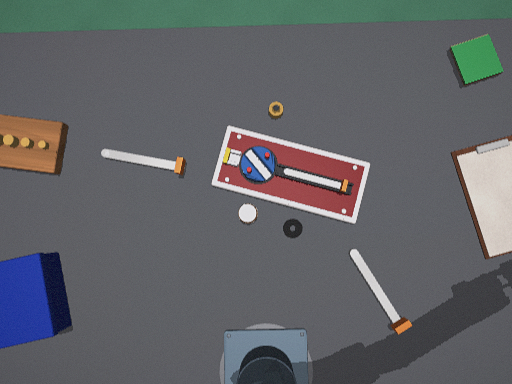

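View pics/side1.png

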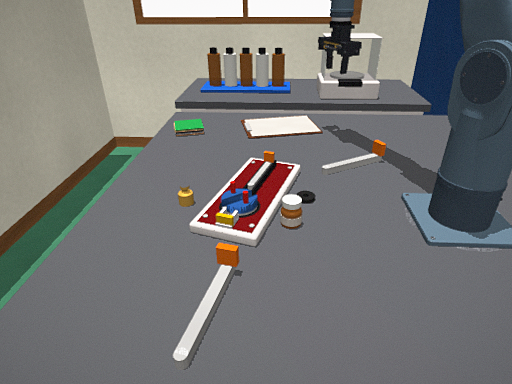

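The station's bar is at (315,180). The look-alikes are the loose bars at (140,160) and (380,290), both longer and lying on the bench. I choose the one in the guide, and will measure it and check it in a crop.

```bash
cat > h.py <<'E'
import numpy as np,cv2
from cell import readout,capture,get_calibration
def world(n,uv,d):
    c=get_calibration(n);p=np.c_[uv,np.ones(len(uv))]@np.linalg.inv(c['mtx']).T*d[:,None]
    return (p-c['t'])@c['R']
def cloud(n,im,d):
    v,u=np.nonzero(d>0);return np.c_[u,v],world(n,np.c_[u,v].astype(float),d[v,u]),im[v,u]
def hue(rgb): return cv2.cvtColor(rgb[None],cv2.COLOR_RGB2HSV)[0].astype(int)
def proj(n,X):
    c=get_calibration(n);p=(c['R']@np.atleast_2d(X).T).T+c['t'];p=p@c['mtx'].T;return p[:,:2]/p[:,2:]
E
python3 - <<'E'
from h import *
z=np.load('pics/top.npz');im,d=z['im'],z['d']
uv,P,C=cloud('top',im,d);H=hue(C)
box=(uv[:,0]>205)&(uv[:,0]<375)&(uv[:,1]>90)&(uv[:,1]<240)
def show(n,m):
    m=m&box;print(n,m.sum(),uv[m].mean(0).round(1),P[m].mean(0).round(4),'med',np.median(P[m],0).round(4),'z',P[m][:,2].min().round(3),P[m][:,2].max().round(3));return P[m],uv[m]
z_=P[:,2]
show('blue',(abs(H[:,0]-110)<12)&(H[:,1]>120)&(H[:,2]>60))
p,q=show('red posts',((H[:,0]<6)|(H[:,0]>174))&(H[:,1]>140)&(z_>0.06))
for s in (q[:,0]<258,q[:,0]>=258): print(q[s].mean(0),p[s].mean(0),p[s][:,2].max(),s.sum())
show('orange',(abs(H[:,0]-12)<5)&(H[:,1]>160)&(z_>.06)&(uv[:,0]>300))
show('yellow',(abs(H[:,0]-28)<6)&(H[:,1]>140)&(uv[:,1]>130))
plate=(z_>0.018)&(z_<.035)&box
r=cv2.minAreaRect(P[plate][:,:2].astype(np.float32)*1000);print(r,cv2.boxPoints(r))
show('bar',(H[:,1]<40)&(H[:,2]>150)&(uv[:,0]>283)&(uv[:,0]<342)&(uv[:,1]>165)&(uv[:,1]<192))
for n,m in (('jar',abs(uv-[248,213]).max(1)<7),('wheel',abs(uv-[292,228]).max(1)<7),('weight',abs(uv-[276,109]).max(1)<6)): show(n,m&(z_>.006))
cv2.imwrite('pics/crop1.png',cv2.resize(im[95:245,205:375,::-1],None,fx=4.5,fy=4,interpolation=cv2.INTER_CUBIC))
E
```

```text
blue 564 [257.8 163.5] [0.5406 0.0081 0.0524] med [0.5407 0.008  0.0529] z 0.026 0.059
red posts 39 [259.8 162.5] [0.5394 0.0025 0.0792] med [ 0.528  -0.0112  0.0813] z 0.062 0.087
[248.63157895 169.26315789] [0.52248341 0.03154664 0.07942261] 0.08671111950113021 19
[270.45 156.  ] [ 0.55538069 -0.02504983  0.07892638] 0.08531024297239005 20
orange 29 [343.4 185.5] [ 0.4751 -0.2087  0.076 ] med [ 0.4746 -0.2075  0.0785] z 0.06 0.084
yellow 62 [226.1 154.9] [0.5652 0.0905 0.0539] med [0.5648 0.0907 0.0539] z 0.038 0.06
((525.7230834960938, -80.73152160644531), (399.954833984375, 335.5193176269531), 73.03470611572266) [[ 306.91214  -223.05527 ]
 [ 627.83026  -320.95724 ]
 [ 744.53406    61.592224]
 [ 423.6159    159.4942  ]]
bar 365 [312.2 177.9] [ 0.4995 -0.1332  0.0497] med [ 0.4993 -0.1331  0.0501] z 0.038 0.057
jar 166 [247.9 212.9] [0.4114 0.036  0.0698] med [0.4113 0.0359 0.0703] z 0.043 0.075
wheel 140 [291.9 228.1] [ 0.3698 -0.0788  0.0127] med [ 0.3688 -0.0786  0.0126] z 0.008 0.02
weight 95 [276.1 109.5] [ 0.6877 -0.0446  0.0359] med [ 0.6846 -0.0446  0.0355] z 0.017 0.053
```

View pics/crop1.png

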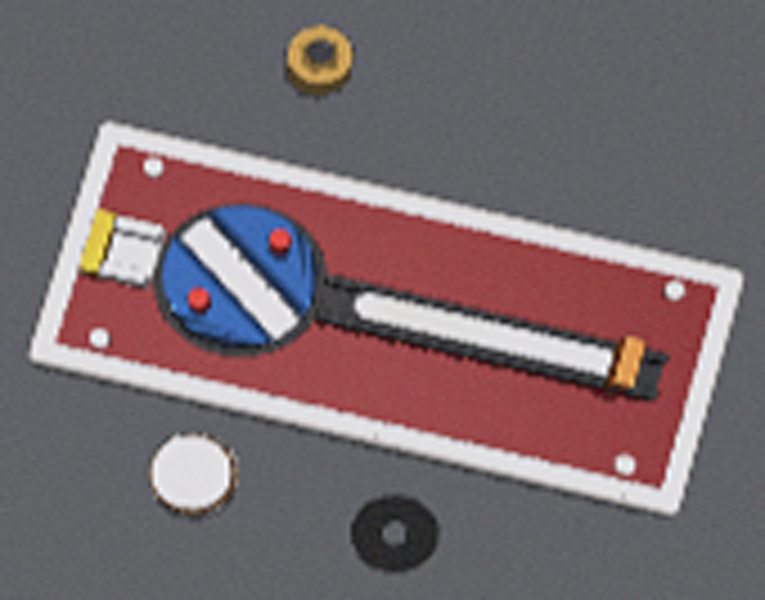

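Crop: our bar has its nose at (365,305) and tab at (628,362), in the guide. The slot runs (195,228)–(285,330), with posts at (280,240) and (199,299). Next I refine using known heights.

```bash
cat >> h.py <<'E'
def atz(n,uv,z):
    c=get_calibration(n);uv=np.atleast_2d(uv);r=(np.c_[uv,np.ones(len(uv))]@np.linalg.inv(c['mtx']).T)@c['R'];o=-c['R'].T@c['t']
    return (o+r*((z-o[2])/r[:,2])[:,None])[:,:2]
def measure(im,d):
    uv,P,C=cloud('top',im,d);H=hue(C);z=P[:,2]
    b=(uv[:,0]>205)&(uv[:,0]<375)&(uv[:,1]>120)&(uv[:,1]<225);o={}
    col=lambda h,w,s:b&((abs(H[:,0]-h)<=w)|(abs(H[:,0]-h-180)<=w))&(H[:,1]>s)
    bl=col(110,12,120)&(abs(uv-[258,163]).max(1)<24)
    if bl.sum()>50:
        hull=cv2.convexHull(uv[bl].astype(np.float32)); o['disc']=atz('top',cv2.fitEllipse(hull)[0],.053)[0]
    rp=col(0,5,140)&(z>.066)&(abs(uv-[258,163]).max(1)<30)
    lab=np.zeros(d.shape,np.uint8);lab[uv[rp][:,1],uv[rp][:,0]]=1
    n,_,st,ce=cv2.connectedComponentsWithStats(lab)
    o['posts']=[atz('top',ce[i],.080)[0] for i in range(1,n) if st[i,4]>7]
    t=col(12,5,150)&(z>.07)
    if t.sum(): o['tab']=atz('top',uv[t].mean(0),.080)[0]
    y=col(28,6,140)&(z>.046)
    if y.sum(): o['yellow']=atz('top',uv[y].mean(0),.054)[0]
    w=b&(H[:,1]<40)&(H[:,2]>150)&(z>.042)&(abs(uv-[312,178]).max(1)<28)
    if w.sum()>50:
        l=cv2.fitLine(atz('top',uv[w].astype(float),.050).astype(np.float32),cv2.DIST_HUBER,0,.01,.01).ravel()
        o['barang']=np.degrees(np.arctan2(l[1],l[0]))%180
    pl=(abs(z-.026)<.008)&b
    m=np.zeros(d.shape,np.uint8);m[uv[pl][:,1],uv[pl][:,0]]=1
    m=cv2.morphologyEx(m,cv2.MORPH_OPEN,np.ones((3,3)));c=max(cv2.findContours(m,0,2)[0],key=cv2.contourArea)
    q=atz('top',c[:,0].astype(float),.026);o['plate']=cv2.minAreaRect((q*1000).astype(np.float32))
    return o
E
python3 - <<'E'
from h import *
z=np.load('pics/top.npz');o=measure(z['im'],z['d'])
for k,v in o.items(): print(k,v)
p=o['posts'];v=p[0]-p[1];print(np.linalg.norm(v),(p[0]+p[1])/2,np.degrees(np.arctan2(*v[::-1])))
v=o['yellow']-o['tab'];print(np.linalg.norm(v),np.degrees(np.arctan2(*v[::-1])))
E
```

```text
disc [0.54031151 0.0078644 ]
posts [array([ 0.55890377, -0.01548125]), array([0.52266259, 0.03129514])]
tab [ 0.47786028 -0.21007759]
yellow [0.56545884 0.09036927]
barang 73.24406
plate ((516.2894287109375, -77.90913391113281), (397.9791564941406, 169.32089233398438), 73.41181945800781)
0.059173079323627 [0.54078318 0.00790695] -52.23236932977436
0.31295658317332037 73.74537920534378
```

>>> send_rows:
  moves:
    - [0,[0,0,0],[0,0,-8.2]]
    - [0,[0,0,0],[0,0,-8.2]]
    - [0,[0,0,0],[0,0,-8.2]]
    - [0,[0,0,0],[0,0,-8.4]]
    - [0,[40,-5,0],[0,0,0]]
    - [0,[45,-5,0],[0,0,0]]
    - [0,[45,-5,0],[0,0,0]]
    - [0,[45,-5,0],[0,0,0]]
  newtons: 30

```text
t: 0.9
eef_pos: [0.3322, -0.4428, 0.2464]
tcp_rot: [-3.141, -0.0, 0.969]
force: [0.2, 0.4, 0.1]
opening: 0.0263
```

>>> send_rows:
  moves:
    - [0,[45,-5,0],[0,0,0]]
    - [0,[45,-5,0],[0,0,0]]
    - [0,[45,-5,0],[0,0,0]]
    - [0,[45,-5,0],[0,0,0]]
    - [0,[45,-5,0],[0,0,0]]
    - [0,[45,-5,0],[0,0,0]]
    - [0,[45,-5,0],[0,0,0]]
    - [0,[0,0,0],[0,0,0]]

```text
t: 1.7
eef_pos: [0.4838, -0.1581, 0.2469]
tcp_rot: [-3.141, -0.004, 0.98]
force: [0.4, -0.2, -0.1]
opening: 0.0003
```

>>> send_rows:
  moves:
    - [0,[33,-4,0],[0,0,0]]
    - [0,[33,-4,0],[0,0,0]]
    - [0,[33,-4,0],[0,0,0]]
    - [0,[33,-5,0],[0,0,0]]
    - [0,[0,0,45],[0,0,0]]
    - [0,[0,0,45],[0,0,0]]
    - [0,[0,0,40],[0,0,0]]
    - [0,[0,0,0],[0,0,0]]

```text
t: 2.5
eef_pos: [0.5373, -0.0472, 0.1119]
tcp_rot: [-3.133, 0.006, 0.97]
force: [-0.4, -0.0, -0.3]
opening: 0.0007
```

>>> send_rows:
  moves:
    - [0,[0,0,0],[0,0,0]]
    - [0,[0,0,0],[0,0,0]]

```text
t: 2.7
eef_pos: [0.5433, -0.0469, 0.1189]
tcp_rot: [3.139, -0.002, 0.969]
force: [0.3, -0.3, 0.2]
opening: 0.0007
```

```bash
python3 - <<'E'
from h import *
im,d=capture('side');s=readout.get_state();print(s['eef_pos'],s['tcp_rot'])
cv2.imwrite('pics/side2.png',cv2.resize(im[140:260,170:330,::-1],None,fx=4.5,fy=4.5,interpolation=cv2.INTER_CUBIC))
E
```

```text
[ 0.54340912 -0.04683377  0.11900661] [ 3.13817410e+00 -1.87890669e-03  9.69347048e-01]
```

View pics/side2.png

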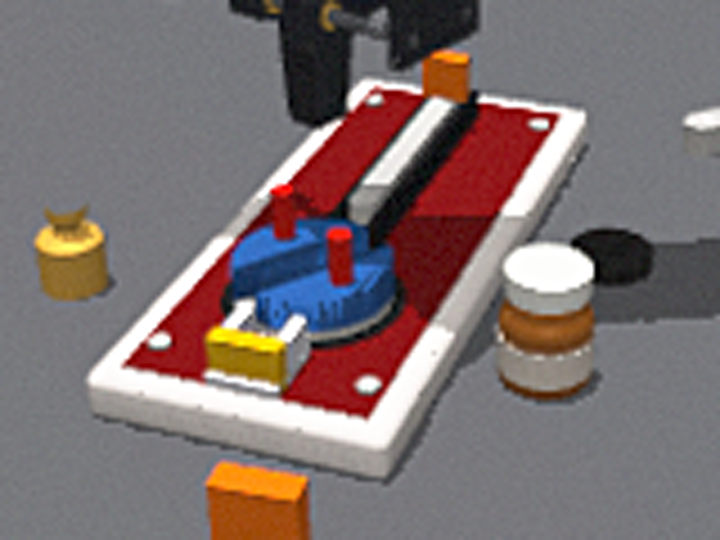

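The picture shows the closed finger tip at (318,120), behind post_a at (285,210), with a clear way down. I descend and push.

>>> send_rows:
  moves:
    - [0,[0,-4,20],[0,0,0]]
    - [0,[0,0,20],[0,0,0]]
    - [0,[0,0,13],[0,0,0]]
    - [0,[0,0,0],[0,0,0]]
    - [0,[6,0,0],[0,0,0]]
    - [0,[6,0,0],[0,0,0]]
    - [0,[6,0,0],[0,0,0]]
    - [0,[0,0,0],[0,0,0]]

```text
t: 3.55
eef_pos: [0.5498, -0.028, 0.0644]
tcp_rot: [3.141, -0.002, 0.971]
force: [0.7, 0.5, 0.2]
opening: -0.0001
```

>>> send_rows:
  moves:
    - [0,[4,0,0],[0,0,0]]
    - [0,[4,0,0],[0,0,0]]
    - [0,[3,0,0],[0,0,0]]
    - [0,[3,0,0],[0,0,0]]
    - [0,[0,0,0],[0,0,0]]
    - [0,[0,0,0],[0,0,0]]

```text
t: 4.15
eef_pos: [0.5567, -0.0196, 0.0638]
tcp_rot: [3.141, 0.002, 0.968]
force: [0.7, -5.3, 1.5]
opening: 0.0002
```

```bash
python3 - <<'E'
from h import *
s=readout.get_state();print(s['eef_pos'],s['tcp_rot'],s['force'])
im,d=capture('top');cv2.imwrite('pics/top2.png',cv2.resize(im[95:245,205:375,::-1],None,fx=4.5,fy=4,interpolation=cv2.INTER_CUBIC))
print(measure(im,d)['posts'])
E
```

```text
[ 0.55666584 -0.0195757   0.06375348] [3.14057738e+00 1.54520357e-03 9.68306931e-01] [ 0.67737679 -5.32966218  1.4704891 ]
[]
```

View pics/top2.png

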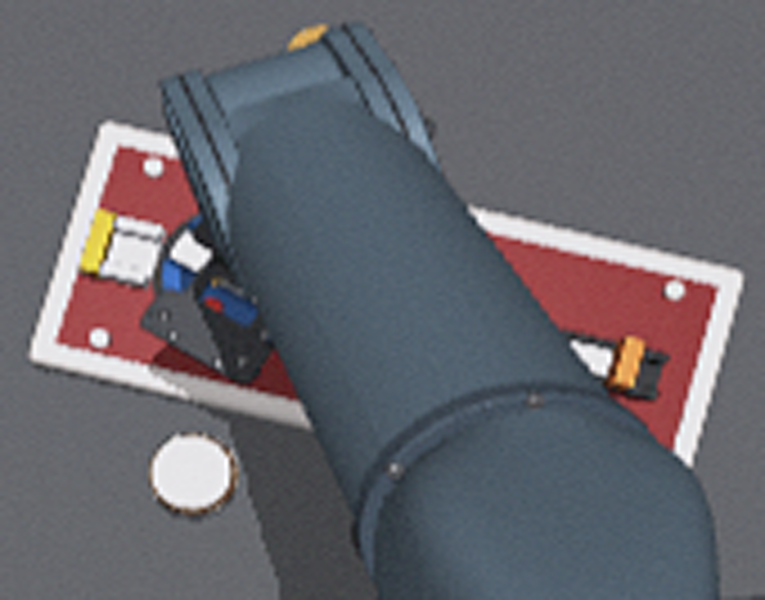

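>>> send_rows:
  moves:
    - [0,[3,0,0],[0,0,0]]
    - [0,[3,0,0],[0,0,0]]
    - [0,[0,0,0],[0,0,0]]
    - [0,[0,0,0],[0,0,0]]

```text
t: 4.6
eef_pos: [0.5599, -0.0136, 0.0637]
tcp_rot: [3.141, 0.001, 0.969]
force: [-0.2, -4.4, 1.1]
opening: 0.0004
```

```bash
python3 - <<'E'
from h import *
s=readout.get_state();print(s['eef_pos'],s['tcp_rot'],s['force'])
im,d=capture('side');cv2.imwrite('pics/side3.png',cv2.resize(im[165:240,190:290,::-1],None,fx=8,fy=8,interpolation=cv2.INTER_CUBIC))
E
```

```text
[ 0.55986529 -0.0135751   0.06368706] [3.14137296e+00 6.57414360e-04 9.69255177e-01] [-0.15925171 -4.37259812  1.11359787]
```

View pics/side3.png

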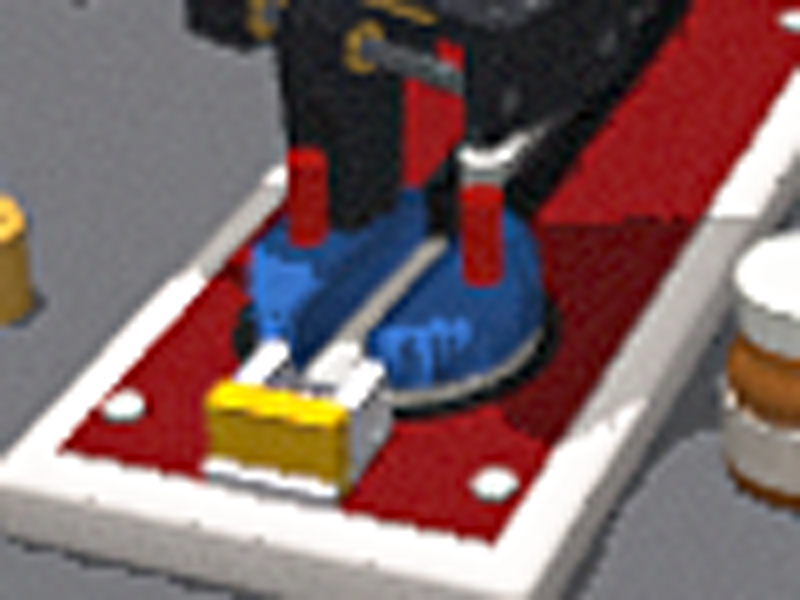

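Side view: posts at tops (308,155) and (483,190), bases (307,243) and (482,282). The slot points at the keeper and looks nearly in line. I compute the angle.

```bash
python3 - <<'E'
from h import *
for zz,a,b in((.083,(308,155),(483,190)),(.053,(307,240),(482,280))):
    q=atz('side',[[190+a[0]/8,165+a[1]/8],[190+b[0]/8,165+b[1]/8]],zz);v=q[0]-q[1]
    print(q,np.linalg.norm(v),np.degrees(np.arctan2(v[1],v[0])))
# expected pixels in crop for aligned posts
c=np.array([.5405,.0079])
for ang in (338.4,343.4,348.4):
    t=np.radians(ang);e=np.array([np.cos(t),np.sin(t)])*.03
    print(ang,*[((proj('side',[*(c+s*e),z])[0]-[190,165])*8).round(0) for s in(1,-1) for z in (.083,.053)])
E
```

```text
[[ 0.56927148 -0.00097881]
 [ 0.51350084  0.0182269 ]] 0.05898494740504599 -19.002146236918573
[[ 5.71079693e-01 -1.08177650e-04]
 [ 5.14218642e-01  2.11819006e-02]] 0.06071611421839664 -20.527049795430862
338.4 [312. 152.] [317. 235.] [486. 191.] [488. 276.]
343.4 [308. 155.] [313. 239.] [489. 187.] [491. 272.]
348.4 [305. 159.] [310. 243.] [492. 183.] [494. 268.]
```

>>> send_rows:
  moves:
    - [0,[1.7,0,0],[0,0,0]]
    - [0,[0,0,0],[0,0,0]]
    - [0,[0,0,0],[0,0,0]]
    - [0,[-10,0,0],[0,0,0]]
    - [0,[-10,0,0],[0,0,0]]
    - [0,[0,0,-30],[0,0,0]]
    - [0,[0,0,-30],[0,0,0]]
    - [0,[0,0,0],[0,0,0]]

```text
t: 5.45
eef_pos: [0.5515, -0.028, 0.1271]
tcp_rot: [3.137, -0.004, 0.97]
force: [0.5, 0.1, 0.2]
opening: 0.0005
```

>>> send_rows:
  moves:
    - [0,[-44,11,0],[0,0,0]]
    - [0,[-44,11,0],[0,0,0]]
    - [0,[-44,11,0],[0,0,0]]
    - [0,[-44,11,0],[0,0,0]]
    - [0,[-44,10,0],[0,0,0]]
    - [0,[0,0,0],[0,0,-6]]
    - [0,[0,0,0],[0,0,-6]]
    - [0,[0,0,0],[0,0,-6]]

```text
t: 6.25
eef_pos: [0.4687, -0.24, 0.123]
tcp_rot: [-3.141, -0.001, 1.287]
force: [-0.1, 0.1, 0.5]
opening: 0.0003
```

>>> send_rows:
  moves:
    - [0,[0,0,0],[0,0,0]]
    - [0,[0,0,0],[0,0,0]]
    - [0,[0,0,0],[0,0,0]]

```text
t: 6.55
eef_pos: [0.4695, -0.2398, 0.1235]
tcp_rot: [-3.141, -0.0, 1.282]
force: [-1.3, -0.3, -0.0]
opening: 0.0
```

```bash
python3 - <<'E'
from h import *
im,d=capture('top');o=measure(im,d)
for k,v in o.items(): print(k,v)
p=o['posts']
if len(p)>1: v=p[0]-p[1];print(np.linalg.norm(v),np.degrees(np.arctan2(*v[::-1])))
cv2.imwrite('pics/top3.png',cv2.resize(im[95:245,205:375,::-1],None,fx=4.5,fy=4,interpolation=cv2.INTER_CUBIC))
E
```

```text
disc [0.54037792 0.00827021]
posts [array([5.69382375e-01, 5.98735358e-05]), array([0.51200727, 0.01590049])]
tab [ 0.47686541 -0.21006686]
yellow [0.56619209 0.09014127]
barang 73.562515
plate ((520.2840576171875, -64.27003479003906), (369.55499267578125, 169.45321655273438), 73.41280364990234)
0.05952165751303195 -15.434226918905566
```

View pics/top3.png

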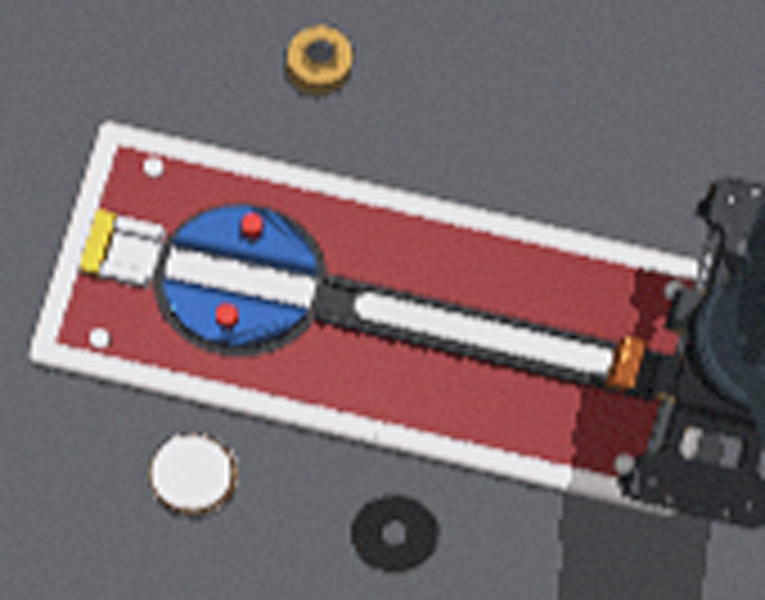

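Slot is within about 1.2° of line (posts at (252,225) and (228,314)); hand behind the tab and centred to about 1 mm. I descend and push the bar.

>>> send_rows:
  moves:
    - [0,[0,-1,20],[0,0,0]]
    - [0,[0,0,20],[0,0,0]]
    - [0,[0,0,20],[0,0,0]]
    - [0,[0,0,0],[0,0,0]]
    - [0,[0,0,0],[0,0,0]]
    - [0,[8,0,0],[0,0,0]]
    - [0,[8,0,0],[0,0,0]]
    - [0,[8,0,0],[0,0,0]]

```text
t: 7.4
eef_pos: [0.4762, -0.2173, 0.0647]
tcp_rot: [3.14, 0.002, 1.283]
force: [-1.1, -5.3, 5.0]
opening: 0.0003
```

>>> send_rows:
  moves:
    - [0,[8,0,0],[0,0,0]]
    - [0,[8,0,0],[0,0,0]]
    - [0,[8,0,0],[0,0,0]]
    - [0,[8,0,0],[0,0,0]]
    - [0,[6,0,0],[0,0,0]]
    - [0,[5,0,0],[0,0,0]]
    - [0,[5,0,0],[0,0,0]]
    - [0,[5,0,0],[0,0,0]]

```text
t: 8.2
eef_pos: [0.491, -0.1673, 0.0647]
tcp_rot: [3.14, 0.002, 1.283]
force: [-1.5, -6.5, 6.1]
opening: 0.0004
```

>>> send_rows:
  moves:
    - [0,[5,0,-1],[0,0,0]]
    - [0,[6,0,0],[0,0,0]]
    - [0,[6,0,0],[0,0,0]]
    - [0,[6,0,0],[0,0,0]]
    - [0,[6,0,0],[0,0,0]]
    - [0,[6,0,0],[0,0,0]]
    - [0,[6,0,0],[0,0,0]]
    - [0,[0,0,0],[0,0,0]]

```text
t: 9.0
eef_pos: [0.5027, -0.125, 0.0647]
tcp_rot: [3.141, -0.001, 1.285]
force: [-0.4, -0.1, -0.1]
opening: 0.0005
```

>>> send_rows:
  moves:
    - [0,[6,0,0],[0,0,0]]
    - [0,[6,0,0],[0,0,0]]
    - [0,[6,0,0],[0,0,0]]
    - [0,[6,0,0],[0,0,0]]
    - [0,[5,0,0],[0,0,0]]
    - [0,[4,0,0],[0,0,0]]
    - [0,[3,0,0],[0,0,0]]
    - [0,[0,0,0],[0,0,0]]

```text
t: 9.8
eef_pos: [0.5125, -0.0915, 0.0648]
tcp_rot: [3.141, -0.0, 1.284]
force: [-0.2, -3.5, 1.7]
opening: 0.0001
```

>>> send_rows:
  moves:
    - [0,[2,0,0],[0,0,0]]
    - [0,[2,0,0],[0,0,0]]
    - [0,[2,0,0],[0,0,0]]
    - [0,[0,0,0],[0,0,0]]

```text
t: 10.2
eef_pos: [0.514, -0.0863, 0.0648]
tcp_rot: [3.142, 0.0, 1.284]
force: [-0.8, -4.5, 3.5]
opening: 0.0003
```

>>> send_rows:
  moves:
    - [0,[2,0,0],[0,0,0]]
    - [0,[2,0,0],[0,0,0]]
    - [0,[0,0,0],[0,0,0]]

```text
t: 10.5
eef_pos: [0.5149, -0.0834, 0.0647]
tcp_rot: [-3.141, 0.001, 1.283]
force: [-1.5, -6.4, 4.3]
opening: 0.0004
```

>>> send_rows:
  moves:
    - [0,[2,0,0],[0,0,0]]
    - [0,[2,0,0],[0,0,0]]
    - [0,[0,0,0],[0,0,0]]

```text
t: 10.8
eef_pos: [0.5149, -0.0833, 0.0647]
tcp_rot: [-3.14, 0.006, 1.281]
force: [-3.4, -14.5, 8.2]
opening: 0.0002
```

The force rose to 15 N with no further motion, at the expected place for home. I back off and check.

>>> send_rows:
  moves:
    - [0,[-5,0,0],[0,0,0]]
    - [0,[-15,0,0],[0,0,0]]
    - [0,[-15,0,0],[0,0,0]]
    - [0,[0,0,-40],[0,0,0]]
    - [0,[-20,0,-40],[0,0,0]]
    - [0,[-45,0,0],[0,0,0]]
    - [0,[-45,0,0],[0,0,0]]
    - [0,[-45,0,0],[0,0,0]]

```text
t: 11.6
eef_pos: [0.4616, -0.2628, 0.145]
tcp_rot: [3.141, -0.0, 1.284]
force: [0.6, 0.1, 0.1]
opening: 0.0007
```

>>> send_rows:
  moves:
    - [0,[-30,0,0],[0,0,0]]
    - [0,[0,0,0],[0,0,0]]
    - [0,[0,0,0],[0,0,0]]
    - [0,[0,0,0],[0,0,0]]

```text
t: 12.0
eef_pos: [0.4544, -0.2882, 0.1446]
tcp_rot: [-3.142, -0.001, 1.286]
force: [0.3, 0.8, -0.3]
opening: 0.0008
```

```bash
python3 - <<'E'
from h import *
im,d=capture('top');o=measure(im,d)
for k,v in o.items(): print(k,v)
p=o['posts'];v=p[0]-p[1];print(np.degrees(np.arctan2(*v[::-1])))
e=np.array([.2857,.9583]);print('tab x,y', (o['tab']-[.5405,.008])@e,(o['tab']-[.5405,.008])@[-e[1],e[0]])
uv,P,C=cloud('top',im,d)
for n,q in (('jar',[248,213]),('wheel',[292,228]),('weight',[276,109])):
    m=(abs(uv-q).max(1)<7)&(P[:,2]>.006);print(n,P[m].mean(0))
print(readout.get_state()['force'],readout.get_state()['eef_pos'])
cv2.imwrite('pics/top4.png',cv2.resize(im[95:245,205:375,::-1],None,fx=4.5,fy=4,interpolation=cv2.INTER_CUBIC))
E
```

```text
disc [0.54068303 0.00829341]
posts [array([5.69382375e-01, 5.98735358e-05]), array([0.51200727, 0.01590049])]
tab [ 0.519057   -0.06723092]
yellow [0.56602206 0.08999793]
plate ((516.2293090820312, -77.96197509765625), (397.9166259765625, 169.43136596679688), 73.42613983154297)
-15.434226918905566
tab x,y -0.07822005875479725 -0.0009446433024208852
jar [0.4112165  0.03588824 0.07002999]
wheel [ 0.37000649 -0.07877831  0.01292323]
weight [ 0.68875113 -0.04416687  0.0337888 ]
[-0.13827779 -0.12591531  0.26899238] [ 0.45457391 -0.2879759   0.14465197]
```

View pics/top4.png

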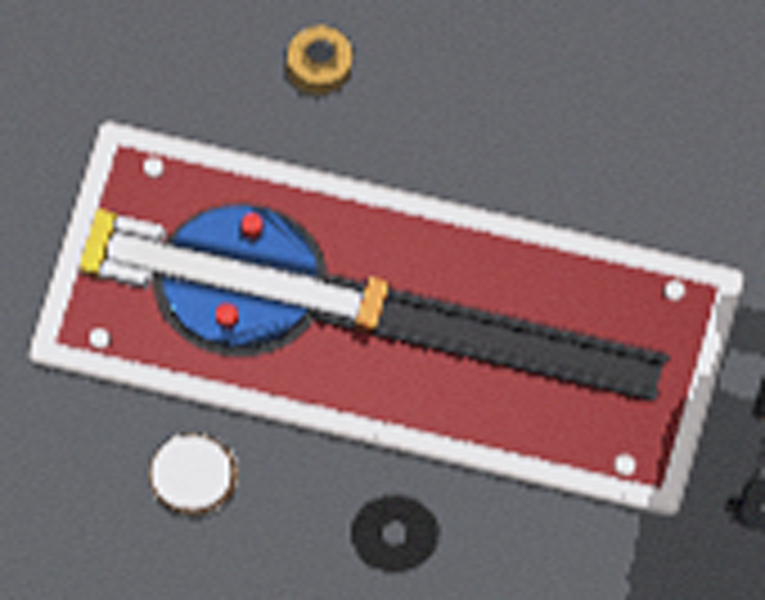

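The bar runs through the slot, with its nose at the yellow stop (110,245) and its tab at (372,303). The tab centre is at x = -78 mm against -79 mm expected. The hand is clear, so I hand in.

```bash
python3 -c "from cell import finish_job; print(finish_job())"
```

```text
the job is handed in; nothing more can be done
None
```

The turntable is locked and the job is handed in. I turned the disc about 36° anticlockwise by pushing post_a with the closed fingertips. Then I pushed the bar by its orange tab through the slot until the force rose to about 15 N with no further motion. The hand finished clear at about 12 s of the 48 s allowed.

Last checks, all from the top camera after backing off:
- **Slot:** about 1.2° (0.02 rad) from the station line.
- **Bar:** the tab centre measured x = -78 mm, against -79 mm for fully home, and about 1 mm off the centre line. The picture shows the nose at the yellow stop.
- **Weight, jar and wheel:** all measured within about 2 mm of their starting positions.

No check failed. The one oddity was up to 8 N of upward force on the tool while pushing. I put this down to friction on the tab face, since the tool height stayed steady.

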